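Power up the test counter through the switch guard

ROBOT

A 6-joint arm with a two-finger parallel gripper is mounted at the origin on the work surface. World frame = base frame: x ahead of the robot, y to its left, z up, the work surface at z = 0. Lengths are in mm, angles in rad, forces in N, time in s.
With the tool pointing down it reaches from about 325 to 850 mm from the base axis. Payload 4.4 kg.
Tool frame: the origin (TCP) lies on the centre line of the jaws, within the pads' length; the fingertips stand manip.nose_length ahead of it and the grasp point (between the pads) lies 6 mm ahead of it (manip.nose_length is the distance from the TCP to the fingertips, in mm); z points along the fingers, x is the direction in which the jaws open and shut, and the axes are right-handed (so a half turn about z gives the same grasp; the last joint's range is limited). The gripper opens to 94 mm and grips with 3 to 60 N. Pads are 16 mm wide; open, the fingers measure 119 mm over their backs; the gripper's body (75 mm by 177 mm) begins 78 mm behind the grasp point.
Start: joints at [1.058, 0.207, 1.542, -0, 1.393, -0.15], TCP at [204.073, 537.57, 230.447] pointing down, gripper open.
Joint ranges: [-2.73, 2.73], [-0.86, 2.22], [0.23, 2.46], [-1.11, 4.25], [0.08, 2.63], [-2.82, 2.82]. Speed limits (rad/s): [2.79, 2.79, 3.14, 3.14, 3.14, 3.14].

INTERFACE

Orientations are given as a unit quaternion [x, y, z, w].
In Python, from bench import sensors, grab_frame, manip gives the robot as it stands.
- The arm moves only by the shell command python3 -m jog 'ROWS' [FORCE]. ROWS is a JSON object of lists of equal length, an entry for each row: "delta_rot": the turn, a rotation vector about the tool's x, y, z in degrees, a list of three; "dp": the shift along the tool's x, y, z in m, a list of three; "claw": the closure, from 0 (fully open) to 1 (shut). In form: {"delta_rot": [[ax, ay, az], ...], "dp": [[x, y, z], ...], "claw": [claw, ...]}. A call has 1 to 8 rows; each row is the pose to reach, as a shift and turn from the pose commanded when the call began, along the tool's axes at that moment; what a row does not reach only later rows make up. A row lasts 1/10 s, in which the tool goes at most 50 mm and 8.59 degrees, less where a joint would pass 70% of its speed; a pose out of reach is approached as far as the arm can. A call with a gripper value outside its range is refused whole. The fingers move at their own pace and stop on an object; FORCE is the grip in N (left out, the last holds). Time passes only in rows, so rows that repeat a pose let the fingers close. It gives the time, the measured TCP pose, the force and the opening at its end, in the units of the state.
- sensors.read_state(): the state, without advancing time (a new reading comes with each control period).
- grab_frame(name): name is "scene" or "top" or "wrist"; returns a dict with "pixels" (420x560x3 uint8, red, green, blue), "fx", "fy", "cx", "cy" (pixels), "pose" (4x4, takes a point from camera to world coordinates). Camera axes: x right, y down, z forward; pixel columns grow to the right and rows downward; lengths in mm; the calibration is good to about 2 mm. A picture is of the moment at which its call begins. There is no depth.
- manip.hand_in(): hands the job in, once; it reports no verdict.
The state is a dict: "time_s": time; "qpos": joint angles; "joint_vel": joint speeds; "effort": joint torques, N m; "position": TCP position; "tcp_rot": TCP orientation; "ft_force": force on the tool from outside, world axes, zero at the start; "ft_torque": the same for the moment, N m; "gripper_width": opening from 0.0 (shut) to 1.0 (fully open).
Only numpy, scipy, OpenCV 4.12 (cv2) and the standard library are available. Lean on these libraries where they do the work, as an engineer would, in place of code of your own. Each camera call takes 0.05 s, during which the arm holds its last target.

TASK

Power up the shop's test counter: reach down through the windows in the metal guard over the switch box and press both levers fully down with your fingertips, first the master lever (the broad rectangular paddle), then the outlet lever (the slim one with the round end). Never touch the metal guard itself, do not disturb the speaker, carton or mug standing around it, and leave your hand clear when both levers are down.

Things in the scene. Friction and masses are not known exactly. Their poses are not given: they have to be found in the camera images.
- unit: White switch box under the guard, fixed to the counter. Origin on the counter surface (z = 0) roughly under the middle of the guard; its z is up, its -x is the front. Position and yaw vary from start to start. Levers and guard turn with it.
- guard: Box-shaped bare aluminium guard over the switch box, fixed, not to be touched at all. Origin and axes as the unit's. Outside: x -100 to +80, y -125 to +125 mm; its level top plate, 4 mm thick, has its upper face 118 mm above the counter; all four sides are closed. The plate has two windows, each 80 mm (along x) by 70 mm (along y), with 50 mm of plate between them.
- window_left (a point): Centre of the window on the guard's +y side, at the level of the upper face (118 mm above the counter); at x -28, y +60 mm in the guard's frame. Axes as the guard's.
- window_right (a point): Centre of the window on the guard's -y side, at the level of the upper face; at x -28, y -60 mm in the guard's frame.
- master_pad (a point): Middle of the upper face of the master lever's pad, a black rectangle 46 mm wide (y) by 34 mm long (x), 14 mm thick, under the middle of the left or the right window (varies; the outlet lever is under the other). This face is 97 mm above the counter with the lever fully up, 63 mm fully down, and shifts under 4 mm sideways on the way.
- outlet_pad (a point): Middle of the upper face of the outlet lever's pad, a black disc 28 mm across and 14 mm thick at the end of a slim arm 12 mm wide; same heights as the master's pad, under the other window.
- master (a joint): Angle of the master lever (rad): 0 fully up, 0.45 fully down on a hard stop; starts at 0 to 0.1. Hinged under the rear of the guard, 75 mm behind (+x of) the pad and 75 mm above the counter. No spring: a push of 2 to 3 N at the pad moves it and it stays where it is left.
- outlet (a joint): Angle of the outlet lever (rad), the same: 0 fully up, 0.45 fully down on its stop; starts between 0 and 0.1, 2 to 3 N, stays where it is left.
- speaker: Bystander: upright grey cylinder speaker, 69 mm across, 115 mm tall, loose, to one side (+y) of the guard. Origin at the centre of its underside.
- carton: Bystander: closed cardboard carton, 60 x 90 x 50 mm tall, loose, on the other side (-y) of the guard. Origin at the centre of its underside.
- mug: Bystander: white mug, 76 mm across, 85 mm tall with a handle, loose, behind (+x of) the guard. Origin at the centre of its underside.

How it is judged:
By the outcome, as a careful person would: the job done as asked, in the order asked, and still so for the second after the job is handed in, with the robot touching nothing.
It also fails if it takes over 45 s, if anything falls off the work surface, if the arm or the gripper's body presses on something with over 40 N, if the wrist force passes 120 N, or if a joint passes its speed limit or range.

## Working session

There is one attempt and no reset: what is moved stays moved. The work goes in short steps, Python scripts to look and compute and a shell command to move; the robot and the scene stay as the last step left them, time stands still between calls to the robot, and variables do not carry over. Pictures are saved under pics/ and viewed, and the job is handed in when it is done.

```bash
mkdir -p pics
python3 - <<'E'
from bench import sensors, grab_frame, manip
import cv2
print(manip.nose_length, sensors.read_state())
for n in ("scene","top","wrist"):
    f=grab_frame(n); cv2.imwrite(f"pics/{n}0.png",f["pixels"][:,:,::-1]); print(n,f["fx"],f["cx"],f["cy"],f["pose"].tolist() if hasattr(f["pose"],"tolist") else f["pose"])
E
```

```text
25.0 {'time_s': 0.0, 'qpos': array([ 1.05749282e+00,  2.07391869e-01,  1.54297026e+00, -2.94505174e-05,
        1.39345951e+00, -1.50506767e-01]), 'joint_vel': array([-2.94234428e-05,  1.31813512e-03,  5.89386064e-04,  7.98348968e-04,
        1.56177959e-03, -2.43720462e-03]), 'effort': array([ 1.33063935e-03, -3.70893610e+01, -2.81409377e+01,  6.98750094e-02,
        3.63009120e-02, -1.27527778e-04]), 'position': array([203.71127029, 536.90068574, 229.2989746 ]), 'tcp_rot': array([ 8.23068570e-01,  5.67940918e-01, -9.95495023e-04,  5.01295749e-04]), 'ft_force': array([-0.03976821,  0.05660107, -0.40464829]), 'ft_torque': array([ 0.02244253, -0.02593807,  0.00704121]), 'gripper_width': 1.003230233508172}
scene 443.45526485702356 285.9988041677474 207.98668751286348 [[0.5506411603506614, 0.6931689405397236, -0.4650926062610699, 1109.3232280614118], [0.8347332214496108, -0.459811490549519, 0.30297498604172707, -261.4826880852763], [-0.0038420744438815977, -0.5550587473679404, -0.8318022754442914, 903.6588348808185], [0.0, 0.0, 0.0, 1.0]]
top 433.82182515315276 273.730200755548 203.73787349462518 [[0.009755151657669384, -0.9994176154668787, 0.032699646949686904, 615.8478694884686], [-0.9997279703803315, -0.009054924021412994, 0.021494036154001615, 12.00993496949729], [-0.021185425541134735, -0.0329004292595816, -0.9992340764301307, 937.2128866775654], [0.0, 0.0, 0.0, 1.0]]
wrist 372.9268599554999 279.51303348279794 206.03159756997184 [[0.3547366627922582, 0.906313623446937, 0.22969004337474846, 137.2926401443614], [0.9349655330612477, -0.3435597414138489, -0.08835245365661647, 562.3083362283211], [-0.0011627805067913567, 0.24609412840238873, -0.9692452362056571, 384.8852790227219], [0.0, 0.0, 0.0, 1.0]]
```

View pics/top0.png

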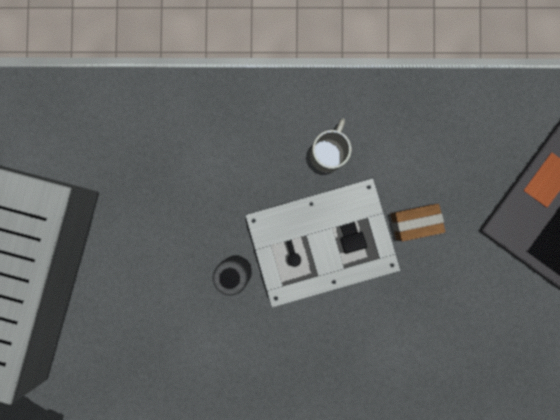

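View pics/scene0.png

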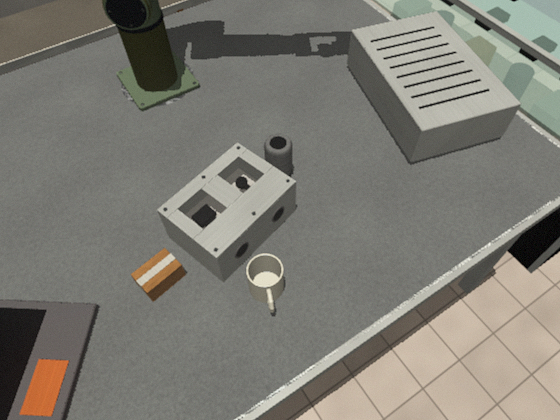

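Top view: the guard's corners are near (246,215), (373,179), (400,270) and (271,306). The master (square pad) sits at about (352,237) in the right window, and the outlet (disc) at about (293,260) in the left. I'll fit the guard pose next.

```bash
cat > h.py <<'E'
import numpy as np, cv2
from scipy.optimize import least_squares
def proj(f,P):
    T=np.linalg.inv(np.array(f["pose"])); c=(T[:3,:3]@np.asarray(P,float).T).T+T[:3,3]
    return np.c_[f["fx"]*c[:,0]/c[:,2]+f["cx"], f["fy"]*c[:,1]/c[:,2]+f["cy"]]
def u2w(p,P):
    P=np.asarray(P,float); c,s=np.cos(p[2]),np.sin(p[2])
    return np.c_[p[0]+c*P[:,0]-s*P[:,1], p[1]+s*P[:,0]+c*P[:,1], P[:,2]]
OUT=np.array([[-100,-125,118],[-100,125,118],[80,125,118],[80,-125,118]])
def win(y): return np.array([[-68,y-35,118],[-68,y+35,118],[12,y+35,118],[12,y-35,118]])
def pad(f,uv,z):
    T=np.array(f["pose"]); d=T[:3,:3]@[(uv[0]-f["cx"])/f["fx"],(uv[1]-f["cy"])/f["fy"],1]
    return T[:3,3]+d*(z-T[2,3])/d[2]
E
python3 - <<'E'
from h import *
from bench import grab_frame
f=grab_frame("top")
uv=np.array([[400,270],[271,306],[246,215],[373,179]],float)
g=cv2.cvtColor(f["pixels"],cv2.COLOR_RGB2GRAY)
uv=cv2.cornerSubPix(g,uv.astype(np.float32).reshape(-1,1,2),(4,4),(-1,-1),(3,50,.01)).reshape(-1,2)
print(uv)
r=least_squares(lambda p:(proj(f,u2w(p,OUT))-uv).ravel(),[550,0,0.2]); p=r.x; print(p,r.fun)
fs=grab_frame("scene")
for n,F in (("top",f),("scene",fs)):
    im=F["pixels"][:,:,::-1].copy(); im=cv2.resize(im,None,fx=4,fy=4,interpolation=cv2.INTER_CUBIC)
    for q in (OUT,win(60),win(-60)): cv2.polylines(im,[np.int32(proj(F,u2w(p,q))*4+2)],True,(0,0,255),1)
    c=proj(F,u2w(p,[[0,0,118]]))[0]*4; x,y=int(c[0]),int(c[1]); cv2.imwrite(f"pics/{n}1.png",im[max(0,y-300):y+300,max(0,x-400):x+400])
E
```

```text
[[399.66702 270.22076]
 [271.6314  306.43976]
 [245.2557  215.21739]
 [372.31805 178.24124]]
[ 5.80406750e+02 -5.90644201e+01  2.90548433e-01] [ 0.26265476  0.04171591 -0.19820807  0.6050538  -0.17750986 -0.42053666
  0.10553624 -0.23979274]
```

View pics/top1.png

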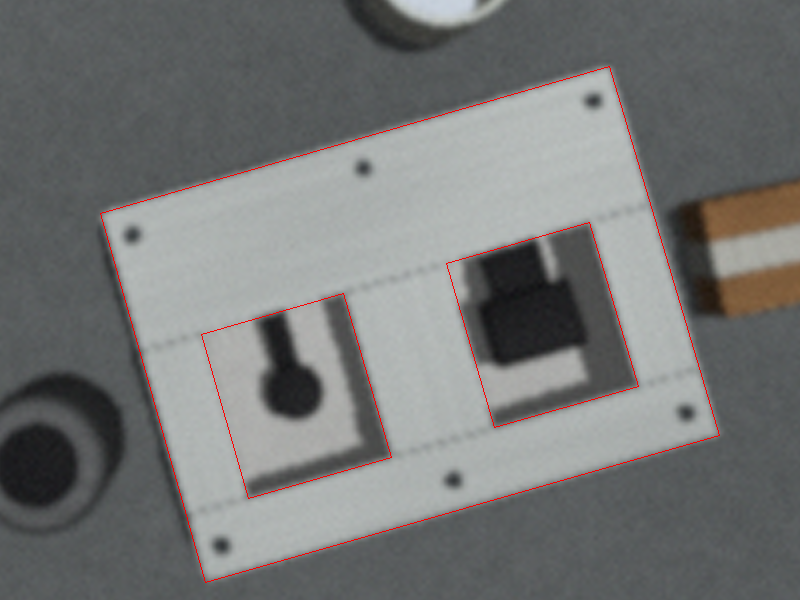

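View pics/scene1.png

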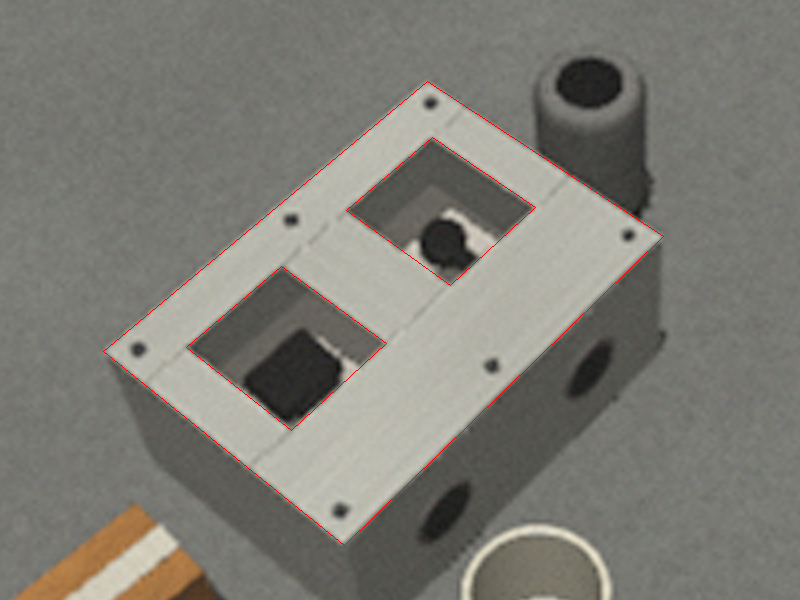

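The fit is good in both views: the red outlines lie on the plate edges and window edges. Master is in the right window, outlet in the left. Next I'll check the wrist view for the large box near the start, and compute the moves.

```bash
cat >> h.py <<'E'
from scipy.spatial.transform import Rotation as R
P=np.array([580.41,-59.06,0.29055])
def goal(ux,uy,z,st):
    # tool x along unit y, pointing down; returns dp (m) and rotvec deg from current pose
    w=u2w(P,[[ux,uy,z]])[0]; yaw=P[2]+np.pi/2
    Rg=R.from_matrix(np.c_[[np.cos(yaw),np.sin(yaw),0],[np.sin(yaw),-np.cos(yaw),0],[0,0,-1]])
    R0=R.from_quat(st["tcp_rot"])
    return w, R0.inv().apply(w-st["position"])/1000, np.degrees((R0.inv()*Rg).as_rotvec())
E
python3 - <<'E'
from h import *
from bench import sensors,grab_frame
s=sensors.read_state()
for a in ((-28,-60,300),(-28,-60,230),(-28,60,230)): print(*goal(*a,s))
f=grab_frame("top")
for n,uv in (("master",(352,236.5)),("outlet",(293,260))):
    w=pad(f,uv,92); c,sn=np.cos(P[2]),np.sin(P[2]); d=w[:2]-P[:2]; print(n,w,c*d[0]+sn*d[1],-sn*d[0]+c*d[1])
E
```

```text
[ 570.77233217 -124.56660546  300.        ] [-0.4886613   0.5778474  -0.06968328] [-2.89250750e-02  5.37331182e-02 -3.74317483e+01]
[ 570.77233217 -124.56660546  230.        ] [-4.88589081e-01  5.77859588e-01  3.16684090e-04] [-2.89250750e-02  5.37331182e-02 -3.74317483e+01]
[536.39482625  -9.59623064 230.        ] [-3.93299776e-01  5.04921662e-01  2.31076988e-04] [-2.89250750e-02  5.37331182e-02 -3.74317483e+01]
master [ 581.37154068 -122.10903312   92.        ] -17.14099847406105 -60.68188616772159
outlet [534.66151716  -8.25859484  92.        ] -29.277455110474826 61.77812776714765
```

View pics/wrist0.png

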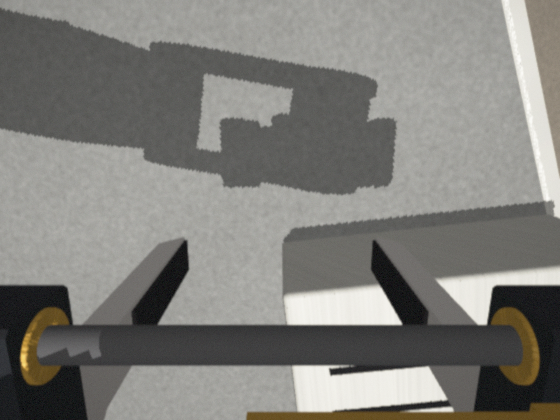

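The wrist view shows the box beside the fingers, at about (285,240), so I lift first and then travel.

```bash
python3 -m jog '{"delta_rot":[[0,0,0],[0,0,0],[0,0,0],[0,0,-7],[0,0,-14],[0,0,-21],[0,0,-28],[0,0,-35]],"dp":[[0,0,-0.05],[0,0,-0.1],[-0.032,0.038,-0.1],[-0.064,0.076,-0.1],[-0.096,0.114,-0.1],[-0.128,0.152,-0.1],[-0.16,0.19,-0.1],[-0.192,0.228,-0.1]],"claw":[0,0,0.3,0.6,1,1,1,1]}' 20
python3 - <<'E'
from h import *
from bench import sensors
s=sensors.read_state(); print(s["qpos"],goal(-28,-60,230,s))
E
```

```text
time_s: 1.1
position: [346.2, 282.0, 330.6]
tcp_rot: [0.617, 0.787, 0.0, 0.0]
ft_force: [0.8, 0.9, 0.1]
gripper_width: 0.525
[ 4.89373026e-01 -1.39426831e-01  1.69367665e+00 -1.13576583e-04
  1.58652429e+00 -1.32280435e+00] (array([ 570.77233217, -124.56660546,  230.        ]), array([-0.44847037,  0.1208049 ,  0.10068737]), array([ 0.04718016, -0.00404623, -2.81727841]))
```

```bash
python3 -m jog '{"delta_rot":[[0,0,-2.4],[0,0,-2.4],[0,0,-2.4],[0,0,-2.4],[0,0,-2.4],[0,0,-2.4],[0,0,-2.4],[0,0,-2.4]],"dp":[[-0.045,0.012,0],[-0.09,0.024,0],[-0.135,0.036,0],[-0.18,0.048,0],[-0.225,0.06,0],[-0.27,0.072,0],[-0.315,0.084,0],[-0.36,0.096,0]],"claw":[1,1,1,1,1,1,1,1]}'
python3 -m jog '{"delta_rot":[[0,0,0],[0,0,0],[0,0,0],[0,0,0],[0,0,0]],"dp":[[-0.045,0.012,0],[-0.08,0.022,0.03],[-0.08,0.022,0.07],[-0.08,0.022,0.1],[-0.08,0.022,0.1]],"claw":[1,1,1,1,1]}'
python3 - <<'E'
from h import *
from bench import sensors,grab_frame
s=sensors.read_state(); print(s["position"],s["ft_force"],goal(-28,-60,190,s))
for n in("wrist","scene"):
    f=grab_frame(n); cv2.imwrite(f"pics/{n}2.png",f["pixels"][:,:,::-1])
E
```

```text
time_s: 1.9
position: [523.9, -45.6, 330.6]
tcp_rot: [0.602, 0.798, 0.0, 0.0]
ft_force: [1.0, 1.1, 0.2]
gripper_width: 0.004
time_s: 2.4
position: [562.9, -113.8, 224.6]
tcp_rot: [0.603, 0.798, -0.002, -0.006]
ft_force: [-0.7, 0.6, -0.2]
gripper_width: 0.005
[ 562.90279552 -113.81906848  224.58040489] [-0.65299361  0.596496   -0.16853526] (array([ 570.77233217, -124.56660546,  190.        ]), array([-0.01273127,  0.0049542 ,  0.03444726]), array([-0.54214549, -0.40153928, -0.7562898 ]))
```

View pics/wrist2.png

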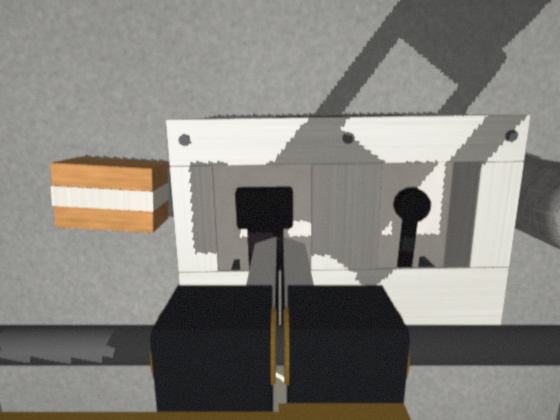

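View pics/scene2.png

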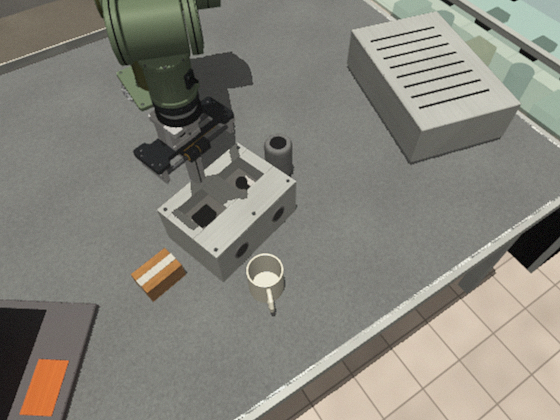

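Wrist view: the hand is above the right-hand window, with the master pad at (264,208) and the outlet at (412,203). I'll centre it and settle.

```bash
python3 -m jog '{"delta_rot":[[0,0,0],[0,0,0],[0,0,0]],"dp":[[0,0,0],[0,0,0],[0,0,0]],"claw":[1,1,1]}'
python3 - <<'E'
from h import *
from bench import sensors,grab_frame
s=sensors.read_state(); print(s["position"],s["ft_force"],goal(-28,-60,190,s))
f=grab_frame("wrist"); im=f["pixels"][:,:,::-1].copy()
for q in (OUT,win(60),win(-60)): cv2.polylines(im,[np.int32(np.round(proj(f,u2w(P,q))))],True,(0,0,255),1)
cv2.imwrite("pics/w3.png",im)
E
```

```text
time_s: 2.8
position: [567.4, -114.7, 232.6]
tcp_rot: [0.602, 0.798, 0.001, 0.002]
ft_force: [-0.1, -0.2, 0.5]
gripper_width: 0.005
[ 567.44149372 -114.69465515  232.5907241 ] [-0.06185745 -0.24157658  0.47397829] (array([ 570.77233217, -124.56660546,  190.        ]), array([-0.01031288,  0.00036009,  0.04261496]), array([ 0.16920781,  0.12807891, -0.67889142]))
```

View pics/w3.png

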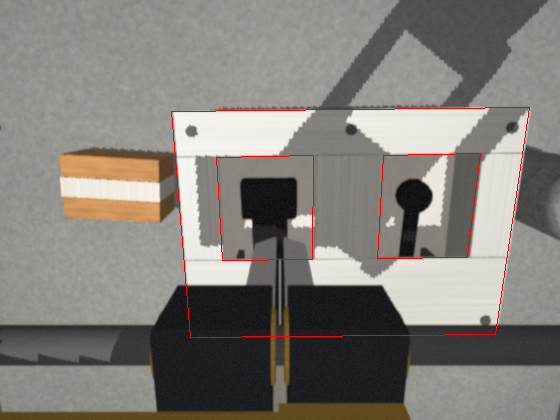

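The wrist reprojection matches within about 2 mm. Now I descend over the master, aiming slightly forward on the pad (x −32).

```bash
python3 -m jog '{"delta_rot":[[0,0,-0.6],[0,0,-0.6],[0,0,-0.6],[0,0,-0.6],[0,0,-0.6]],"dp":[[-0.0105,0.004,0],[-0.0105,0.004,0.02],[-0.0105,0.004,0.045],[-0.0105,0.004,0.06],[-0.0105,0.004,0.06]],"claw":[1,1,1,1,1]}'
python3 - <<'E'
from h import *
from bench import sensors
s=sensors.read_state(); print(goal(-32,-60,120,s))
E
```

```text
time_s: 3.35
position: [571.5, -123.3, 167.5]
tcp_rot: [0.598, 0.801, -0.001, -0.003]
ft_force: [0.4, 0.4, -0.3]
gripper_width: 0.005
(array([ 566.93998634, -125.71252232,  120.        ]), array([-0.00119305, -0.00480332,  0.0475237 ]), array([-0.26808543, -0.19561702, -0.10826998]))
```

```bash
python3 -m jog '{"delta_rot":[[0,0,0],[0,0,0],[0,0,0],[0,0,0],[0,0,0]],"dp":[[-0.001,-0.006,0],[-0.001,-0.006,0.015],[-0.001,-0.006,0.03],[-0.001,-0.006,0.04],[-0.001,-0.006,0.04]],"claw":[1,1,1,1,1]}'
python3 - <<'E'
from h import *
from bench import sensors,grab_frame
s=sensors.read_state(); print(goal(-32,-60,120,s))
f=grab_frame("scene"); im=cv2.resize(f["pixels"][100:300,120:380,::-1],None,fx=3,fy=3); cv2.imwrite("pics/s4.png",im)
E
```

```text
time_s: 3.85
position: [566.0, -125.6, 127.8]
tcp_rot: [0.598, 0.801, -0.001, -0.002]
ft_force: [-0.2, 0.5, -0.4]
gripper_width: 0.002
(array([ 566.93998634, -125.71252232,  120.        ]), array([-0.00042072,  0.0009055 ,  0.00784335]), array([-0.21691007, -0.16847809, -0.10438942]))
```

View pics/s4.png

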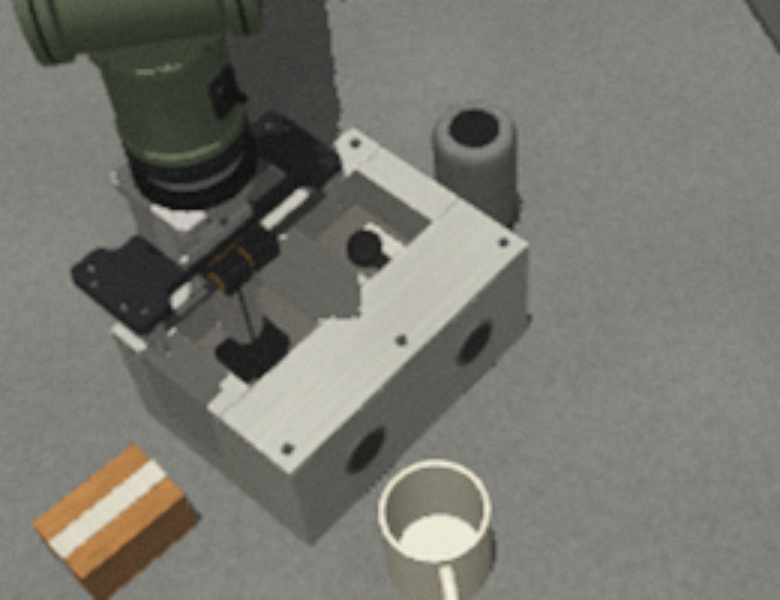

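The fingertips are inside the right-hand window, over the master pad at crop (250,345). I'll press down slowly.

```bash
python3 -m jog '{"delta_rot":[[0,0,0],[0,0,0],[0,0,0],[0,0,0],[0,0,0],[0,0,0]],"dp":[[0,0,0.006],[0,0,0.012],[0,0,0.018],[0,0,0.023],[0,0,0.028],[0,0,0.03]],"claw":[1,1,1,1,1,1]}'
python3 -m jog '{"delta_rot":[[0,0,0],[0,0,0],[0,0,0],[0,0,0]],"dp":[[0,0,0.002],[0,0,0.004],[0,0,0.005],[0,0,0.005]],"claw":[1,1,1,1]}'
```

```text
time_s: 4.5
position: [567.5, -126.4, 99.9]
tcp_rot: [0.598, 0.801, -0.0, -0.0]
ft_force: [-1.3, -1.6, 1.9]
gripper_width: 0.005
time_s: 4.9
position: [567.8, -126.2, 95.3]
tcp_rot: [0.598, 0.801, 0.0, 0.0]
ft_force: [-0.8, -0.3, 1.4]
gripper_width: 0.008
```

```bash
python3 -m jog '{"delta_rot":[[0,0,0],[0,0,0],[0,0,0]],"dp":[[0,0,0.002],[0,0,0.004],[0,0,0.004]],"claw":[1,1,1]}'
python3 -m jog '{"delta_rot":[[0,0,0],[0,0,0],[0,0,0]],"dp":[[0,0,0.002],[0,0,0.002],[0,0,0.002]],"claw":[1,1,1]}'
```

```text
time_s: 5.2
position: [568.0, -126.1, 91.3]
tcp_rot: [0.598, 0.801, 0.0, 0.0]
ft_force: [-0.3, -0.4, 1.1]
gripper_width: 0.006
time_s: 5.5
position: [568.2, -126.2, 89.9]
tcp_rot: [0.598, 0.801, 0.0, 0.0]
ft_force: [-1.0, -0.5, 3.8]
gripper_width: 0.006
```

```bash
python3 -m jog '{"delta_rot":[[0,0,0],[0,0,0],[0,0,0]],"dp":[[0,0,0.002],[0,0,0.002],[0,0,0.002]],"claw":[1,1,1]}'
python3 -m jog '{"delta_rot":[[0,0,0],[0,0,0],[0,0,0]],"dp":[[0,0,0.001],[0,0,0.001],[0,0,0.001]],"claw":[1,1,1]}'
```

```text
time_s: 5.8
position: [568.4, -126.2, 89.5]
tcp_rot: [0.598, 0.802, 0.0, 0.001]
ft_force: [-3.1, 1.5, 11.4]
gripper_width: 0.006
time_s: 6.1
position: [568.5, -126.2, 89.3]
tcp_rot: [0.598, 0.802, 0.0, 0.001]
ft_force: [-5.0, 2.8, 16.4]
gripper_width: 0.008
```

It reaches the hard stop: force climbs to 16 N with the tip at 64 mm, as predicted. I'll withdraw straight up, then move to the outlet window.

```bash
python3 -m jog '{"delta_rot":[[0,0,0],[0,0,0],[0,0,0],[0,0,0],[0,0,0],[0,0,0],[0,0,0]],"dp":[[0,0,-0.02],[0,0,-0.05],[0,0,-0.09],[0.03,0,-0.095],[0.07,0,-0.095],[0.12,0,-0.095],[0.12,0,-0.095]],"claw":[1,1,1,1,1,1,1]}'
python3 -m jog '{"delta_rot":[[0,0,0],[0,0,0],[0,0,0]],"dp":[[0,0,0],[0,0,0],[0,0,0]],"claw":[1,1,1]}'
python3 - <<'E'
from h import *
from bench import sensors,grab_frame
s=sensors.read_state(); print(goal(-32,60.5,120,s))
f=grab_frame("wrist"); im=f["pixels"][:,:,::-1].copy(); cv2.imwrite("pics/w5.png",im)
f=grab_frame("scene"); im=cv2.resize(f["pixels"][100:300,120:380,::-1],None,fx=3,fy=3); cv2.imwrite("pics/s5.png",im)
E
```

```text
time_s: 6.8
position: [531.0, -6.3, 180.4]
tcp_rot: [0.596, 0.803, 0.0, -0.002]
ft_force: [0.3, -0.5, -0.1]
gripper_width: 0.005
time_s: 7.1
position: [533.9, -12.4, 181.2]
tcp_rot: [0.599, 0.801, -0.0, 0.0]
ft_force: [-0.6, -0.2, 0.6]
gripper_width: 0.005
(array([532.41924081, -10.26310427, 120.        ]), array([ 0.00246444, -0.00080808,  0.06121637]), array([-0.00942861,  0.00909111, -0.19483405]))
```

View pics/w5.png

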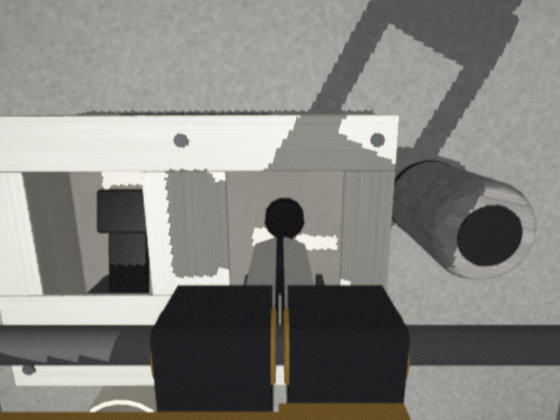

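View pics/s5.png

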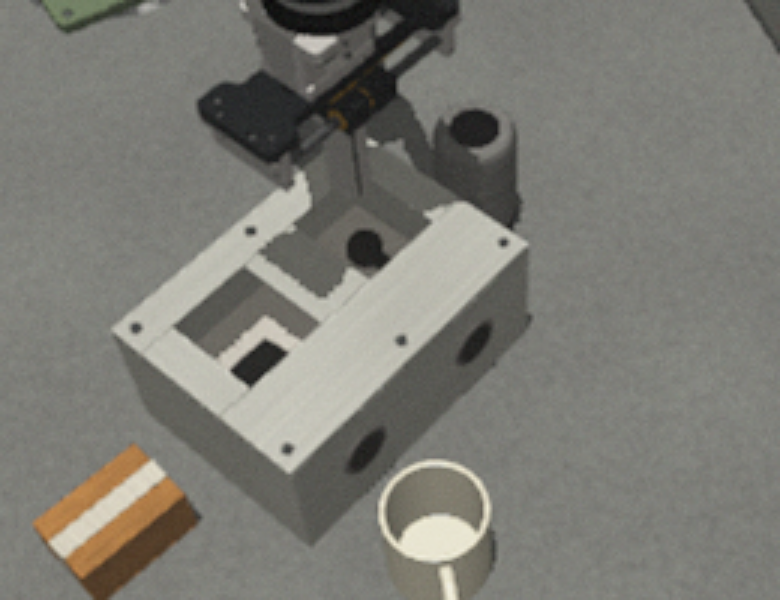

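The master lever is visibly down (crop (258,362)), and the hand is over the outlet disc (wrist (284,218)). Descending into the left window.

```bash
python3 -m jog '{"delta_rot":[[0,0,0],[0,0,0],[0,0,0],[0,0,0],[0,0,0],[0,0,0]],"dp":[[0.002,-0.001,0.005],[0.002,-0.001,0.02],[0.002,-0.001,0.035],[0.002,-0.001,0.05],[0.002,-0.001,0.053],[0.002,-0.001,0.053]],"claw":[1,1,1,1,1,1]}'
python3 - <<'E'
from h import *
from bench import sensors
s=sensors.read_state(); print(goal(-32,60.5,120,s))
E
```

```text
time_s: 7.8
position: [531.4, -9.7, 127.6]
tcp_rot: [0.598, 0.801, -0.0, -0.001]
ft_force: [-0.4, 0.7, 0.8]
gripper_width: 0.006
(array([532.41924081, -10.26310427, 120.        ]), array([-0.00083873,  0.00085136,  0.00764485]), array([-0.09836206, -0.05223111, -0.13151785]))
```

```bash
python3 -m jog '{"delta_rot":[[0,0,0],[0,0,0],[0,0,0],[0,0,0],[0,0,0],[0,0,0],[0,0,0]],"dp":[[0,0,0.006],[0,0,0.012],[0,0,0.018],[0,0,0.024],[0,0,0.03],[0,0,0.034],[0,0,0.034]],"claw":[1,1,1,1,1,1,1]}'
python3 -m jog '{"delta_rot":[[0,0,0],[0,0,0],[0,0,0]],"dp":[[0,0,0.002],[0,0,0.004],[0,0,0.004]],"claw":[1,1,1]}'
python3 -m jog '{"delta_rot":[[0,0,0],[0,0,0],[0,0,0]],"dp":[[0,0,0.001],[0,0,0.002],[0,0,0.002]],"claw":[1,1,1]}'
```

```text
time_s: 8.5
position: [531.9, -9.5, 93.8]
tcp_rot: [0.598, 0.801, 0.0, -0.0]
ft_force: [0.2, -0.0, 0.1]
gripper_width: 0.006
time_s: 8.8
position: [532.3, -9.4, 90.4]
tcp_rot: [0.598, 0.801, 0.0, 0.0]
ft_force: [0.1, 0.0, 0.5]
gripper_width: 0.004
time_s: 9.1
position: [532.5, -9.4, 89.5]
tcp_rot: [0.598, 0.801, 0.0, 0.0]
ft_force: [-1.8, -0.1, 7.1]
gripper_width: 0.002
```

```bash
python3 -m jog '{"delta_rot":[[0,0,0],[0,0,0],[0,0,0]],"dp":[[0,0,0.002],[0,0,0.002],[0,0,0.002]],"claw":[1,1,1]}'
python3 -m jog '{"delta_rot":[[0,0,0],[0,0,0],[0,0,0]],"dp":[[0,0,0.001],[0,0,0.001],[0,0,0.001]],"claw":[1,1,1]}'
```

```text
time_s: 9.4
position: [532.7, -9.4, 89.0]
tcp_rot: [0.598, 0.802, 0.0, 0.0]
ft_force: [-5.5, 2.0, 14.8]
gripper_width: 0.005
time_s: 9.7
position: [532.8, -9.4, 88.7]
tcp_rot: [0.598, 0.802, 0.0, 0.0]
ft_force: [-6.1, 1.4, 18.9]
gripper_width: 0.005
```

It's on the stop at the same height as the master. Withdrawing straight up, then back.

```bash
python3 -m jog '{"delta_rot":[[0,0,0],[0,0,0],[0,0,0],[0,0,0],[0,0,0],[0,0,0],[0,0,0],[0,0,0]],"dp":[[0,0,-0.02],[0,0,-0.05],[0,0,-0.09],[0,0,-0.13],[0,-0.03,-0.17],[0,-0.07,-0.19],[0,-0.11,-0.19],[0,-0.13,-0.19]],"claw":[1,1,1,1,1,1,1,1]}'
python3 -m jog '{"delta_rot":[[0,0,0],[0,0,0],[0,0,0],[0,0,0]],"dp":[[0,0,0],[0,0,0],[0,0,0],[0,0,0]],"claw":[1,1,1,1]}'
python3 - <<'E'
from h import *
from bench import sensors,grab_frame
f=grab_frame("top"); c=proj(f,u2w(P,[[0,0,118]]))[0]; x,y=map(int,c)
a=cv2.resize(f["pixels"][y-75:y+75,x-100:x+100,::-1],None,fx=4,fy=4,interpolation=cv2.INTER_CUBIC); cv2.imwrite("pics/t6.png",a)
f=grab_frame("scene"); im=cv2.resize(f["pixels"][100:300,120:380,::-1],None,fx=3,fy=3); cv2.imwrite("pics/s6.png",im)
f=grab_frame("wrist"); cv2.imwrite("pics/w6.png",f["pixels"][:,:,::-1])
E
```

```text
time_s: 10.5
position: [405.4, -47.0, 276.0]
tcp_rot: [0.598, 0.801, -0.0, 0.001]
ft_force: [0.3, -1.0, 0.2]
gripper_width: 0.005
time_s: 10.9
position: [408.1, -46.4, 275.2]
tcp_rot: [0.598, 0.802, -0.0, -0.0]
ft_force: [-0.0, -0.2, 0.5]
gripper_width: 0.004
```

View pics/t6.png

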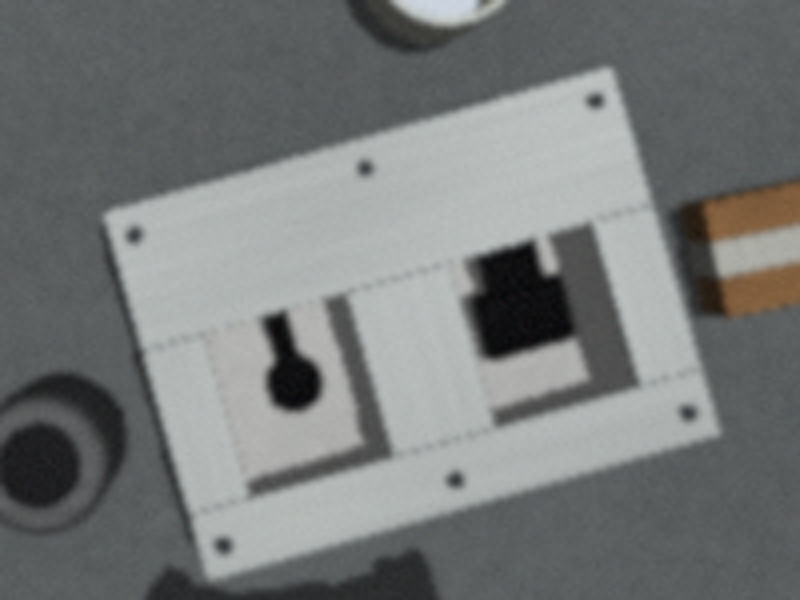

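View pics/s6.png

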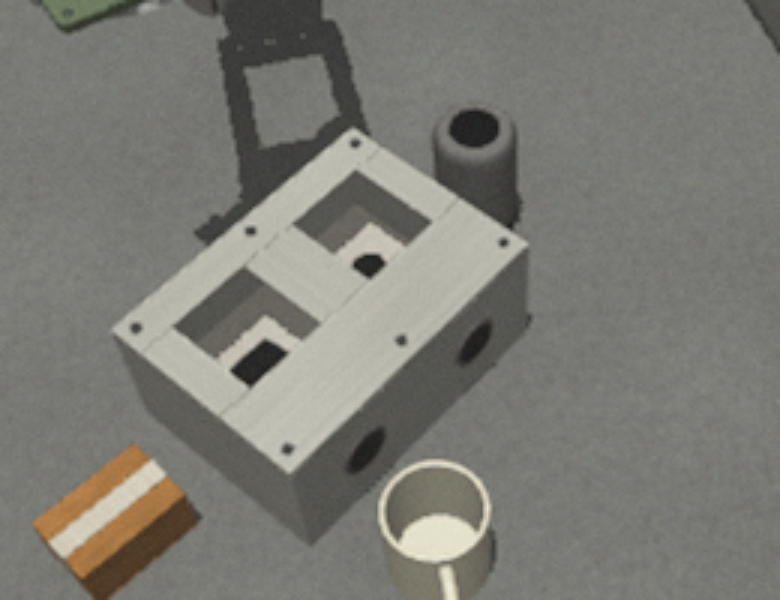

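Both levers are down: master at crop (260,362), outlet at (370,264) in the scene view. The speaker, carton and mug are unmoved, and the hand is clear. Handing in.

```bash
python3 -c "
from bench import manip; print(manip.hand_in())"
```

```text
the job is handed in; nothing more can be done
None
```

I pressed both levers fully down through the guard windows: the master (right-hand window) first, then the outlet (left-hand window). The job is handed in at about 11 s on the robot's clock; the hand-in gave no verdict.

- **Levers:** I pressed with the closed fingertips. Each lever met a hard stop with the fingertips at about 64 mm, close to the predicted 65 mm. The wrist read about 16 N vertically on the master and 19 N on the outlet.
- **Guard:** I have no direct contact reading for it. Nothing suggested a touch: the force stayed within about 1 N on the way down into each window.
- **Bystanders:** in the last pictures, both levers are down and the speaker, carton and mug have not visibly moved.
- **Hand:** it is clear of everything, in front of the guard with the fingertips at about 250 mm, and the wrist force there is about zero.

No check failed or disagreed. One sideways correction over the master window had the wrong sign. It shifted the hand about 5 mm with the fingertips still above the plate, and I fixed it before they went into the window.

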